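# Draw the board out from under the plates

## Task

The paddle board is wanted for slicing lemons, but it is stored in the steel plate rack with a stack of plates and an upturned drinking glass standing on it. Draw the board out by its handle between the legs of the rack's front stirrup, feeling its way through the close fit without forcing it against the steel, so that the stack settles upright in the rack. Then lay the board flat and squarely on the non-slip mat, its blade centred on the mat, and leave everything else where it stands.

Things in the scene. Friction and masses are not known exactly. Their poses are not given: they have to be found in the camera images.
- rack: Steel plate rack, screwed to the worktop. Two rails (8 mm wide, 10 mm high, inner faces 138 mm apart) run along its y axis from -111 to +101 mm, joined by a bar at the closed end (inner face y = -103 mm). Two back posts stand on the rails at y = -94 mm; an arched front stirrup at y = +94 mm. Origin: on the worktop midway between the rails; x across, y along them to the open end, z up.
- rack_mouth (a point): Middle of the rack's open end, 94 mm along +y from the rack's origin, 10 mm up. The stirrup here (8 mm bar, legs 112 mm apart inside, 64 mm high) holds the plates back; the board passes between its legs. It is clamped anywhere up to 11 mm to either side of the rack's middle, which no reading tells: feel for the way through, giving way when a leg pushes the board sideways.
- board: Brown wooden paddle board, 250 x 18 mm, 0.3 kg, on the worktop between the rails under the stack. Blade 110 x 175 mm; its shoulders widen at 45 degrees from the handle at y = -50 mm to full width at y = 0, which reaches the stirrup after about 50 mm of draw. Handle 75 mm long, 26-28 mm wide, sticking out. Origin: centre of the underside of the whole length; handle towards -y, z up.
- board_handle (a point): Grip point on the handle, 9 mm above the board's underside, 20 mm from the handle's end. The blade's far end is out past the stirrup after about 180 mm of draw.
- board_mid (a point): Centre of the board's 110 x 175 mm blade, 9 mm above its underside (142.5 mm from board_handle).
- board_tail (a point): Middle of the blade's far end (opposite the handle), 9 mm above the underside.
- plate_1: Lowest of four equal square white plates, 167 mm over the rims, flat underside 150 mm square, 11 mm high, stacked every 7 mm, about 0.2 kg each, standing on the board with about 6 mm of play to the posts and stirrup. Origin: centre of its underside, z up. It starts 18 mm above the worktop on the board and settles on the rails, 10 mm above the worktop.
- plate_2: Second plate from below, like plate_1.
- plate_3: Third plate from below, like plate_1.
- plate_4: Topmost plate, like plate_1; the glass stands on it.
- glass: Clear drinking glass, 65 mm across, 94 mm tall, 0.15 kg, standing loose mouth down on plate_4. Origin: centre of its underside, z up.
- mat: Thin dark ribbed rubber non-slip mat lying on the worktop (1 mm thick, 124 x 190 mm, does not move, nothing catches on it). Origin: its centre; y along its long side, z up.
- peeler: Loose white peeler, 170 mm long, lying on the worktop in front of the rack; a bystander.
There are look-alikes about, which are no part of the job. Leave any pink look-alike of the glass alone.

How it is judged:
By the outcome, as a careful person would: the job done as asked, in the order asked, and still so for the second after the job is handed in, with the robot touching nothing.
It also fails if it takes over 72 s, if anything falls off the work surface, if the arm or the gripper's body presses on something with over 40 N, if the wrist force passes 120 N, or if a joint passes its speed limit or range.

## Robot

A 6-joint arm with a two-finger parallel gripper is mounted at the origin on a cart in front of the work surface, level with it; the furniture and walls round the work are solid. World frame = base frame: x ahead of the robot, y to its left, z up, the work surface at z = 0. Lengths are in m, angles in rad, forces in N, time in s.
With the tool pointing down it reaches from about 0.25 to 0.725 m from the base axis. Payload 4 kg.
Tool frame: the origin (TCP) lies between the finger pads; the fingertips stand 11 mm ahead of it and the grasp point (between the pads) lies 8 mm behind it (bot.tip_extent is the distance from the TCP to the fingertips, in m); z points along the fingers, y is the line along which they close (so a half turn about z gives the same grasp; the last joint's range is limited). The gripper opens to 85 mm and grips with 20 to 120 N. Pads are 22 mm wide; open, the fingers measure 114 mm over their backs; the gripper's body (76 mm by 85 mm) begins 54 mm behind the grasp point. The pads swing forward as they close: fully open they stand 13 mm farther back than shut.
Start: joints at [1.321, 0.241, 0.005, 1.335, 0, 1.571], TCP at [0.124, 0.484, 0.242] pointing down, gripper open.
Joint ranges: [-2.72, 2.72], [-1.05, 1.87], [-1.09, 1.28], [-1.99, 2.15], [-1.42, 1.44], [-3.14, 3.14]. Speed limits (rad/s): [2.79, 2.79, 3.14, 3.14, 3.14, 3.14].

## Interface

Orientations are given as a unit quaternion [x, y, z, w].
In Python, from workcell import bot gives the robot as it stands. The module is installed in compiled form; this text tells all that it offers.
- The arm moves only by the tool drive_tool, never from a script. Its argument "rows" is a list of rows, each an object of numbers: "dx", "dy", "dz": the shift along the tool's x, y, z in units of 50 mm (1.0 is 50 mm); "wx", "wy", "wz": the turn, a rotation vector about the tool's x, y, z in units of 5 degrees (1.0 is 5 degrees); "hand": the finger opening in mm, from 0 to 85.4. A call has 1 to 20 rows; each row is the pose to reach, as a shift and turn from the pose commanded when the call began, along the tool's axes at that moment; what a row does not reach only later rows make up. A row lasts 1/10 s, in which the tool goes at most 50 mm and 8.59 degrees, less where a joint would pass 70% of its speed; a pose out of reach is approached as far as the arm can. A call with a gripper value outside its range is refused whole. The fingers move at their own pace and stop on an object; the grip force is fixed at half the most. Time passes only in rows, so rows that repeat a pose let the fingers close. It gives the time, the measured TCP pose, the force, the opening and the grip force at its end, in the units of the state.
- bot.get_obs(): the state, without advancing time (a new reading comes with each control period).
- bot.camera(name): name is "side" or "top"; returns the picture (420x560x3 uint8, red, green, blue); there is no depth.
- bot.get_calibration(name): a dict with "vfov" (degrees; the focal length in pixels is half the picture's height over the tangent of half this angle, whatever the lens; pixels are square), "cx", "cy" (the principal point, pixels), "origin" and "rotation" of the camera in the world. Camera axes: x right, y up, looking along -z (the intrinsics and any distortion apply to the point x, -y, -z); pixel columns grow to the right and rows downward; lengths in m; the calibration is good to about 2 mm. A picture is of the moment at which its call begins. get_calibration takes no time and is no camera call.
- bot.job_done(): hands the job in; it is judged then, once.
Trained networks look in the newest picture that a camera, given by its name, has taken for a name from the list of things; names that differ only in an ending like _2 or _b are one class to them, and where a whole thing is asked for, a point or a joint stands for the part that bears it (a point fixed in the world has none). Each returns a list of dicts, best first, with "score" (0 to 1); they miss things now and then, are a little off and sometimes report something else, mostly with a low value. They report only what shows in the picture. A call takes as long as a camera call. They do not tell look-alikes from the thing itself.
- bot.look_for(camera, thing): "extent" ([centre column, centre row, width, height] in pixels, round what is visible of it).
- bot.outline_of(camera, thing): "region" (420x560 bool, what is visible of it) and "extent" ([centre column, centre row, width, height] in pixels, round what is visible of it).
The state is a dict: "clock": time; "joint_pos": joint angles; "joint_vel": joint speeds; "tau": joint torques, N m; "eef_pos": TCP position; "tool_rot": TCP orientation; "ft_force": force on the tool from outside, world axes, zero at the start; "ft_torque": the same for the moment, N m; "grip_width": finger opening in m; "grasp_force": force on a finger pad.
Only numpy, scipy, OpenCV 4.12 (cv2) and the standard library are available. Lean on these libraries where they do the work, as an engineer would, in place of code of your own. Each camera call takes 0.05 s, during which the arm holds its last target. There are 200 camera calls.

## Working session

There is one attempt and no reset: what is moved stays moved. The work goes in short steps, Python scripts to look and compute and a tool call to move; the robot and the scene stay as the last step left them, time stands still between calls to the robot, and variables do not carry over. Pictures are saved under pics/ and viewed, at most 11 in all, crops included, and the job is handed in when it is done.

Besides the shell and the picture viewer there is one more tool, called after "Request:" by a JSON object that holds its "method" and its "body", one argument or row to a line. drive_tool: Moves the arm, as the interface text tells. Its arguments: {"type":"object","properties":{"rows":{"type":"array","items":{"type":"object","properties":{"dx":{"type":"number"},"dy":{"type":"number"},"dz":{"type":"number"},"wx":{"type":"number"},"wy":{"type":"number"},"wz":{"type":"number"},"hand":{"type":"number"}}}}},"required":["rows"]}

```bash
mkdir -p pics; cat > h.py <<'E'
import numpy as np, cv2
from workcell import bot
def K(n):
    c=bot.get_calibration(n); f=210/np.tan(np.radians(c['vfov'])/2)
    return c,f,np.array(c['origin']),np.array(c['rotation'])
def ray(n,uv,z):
    c,f,o,R=K(n); d=R@np.array([(uv[0]-c['cx'])/f,-(uv[1]-c['cy'])/f,-1.])
    return o+d*(z-o[2])/d[2]
def proj(n,p):
    c,f,o,R=K(n); q=R.T@(np.array(p)-o); return np.array([c['cx']+f*q[0]/-q[2],c['cy']-f*q[1]/-q[2]])
def save(n,name):
    im=bot.camera(n); cv2.imwrite('pics/'+name,im[:,:,::-1]); return im
E
python3 - <<'E'
from h import *
for n in('top','side'):
    print(n,bot.get_calibration(n)); im=save(n,n+'0.png')
    for t in ('rack','board','board_handle','plate_1','glass','mat','peeler'):
        r=bot.outline_of(n,t)
        for k in r[:3]:
            m=k['region'].astype(np.uint8); 
            print(t,round(k['score'],2),np.round(k['extent'],1), [np.round(x,1).tolist() if not np.isscalar(x) else round(x,1) for x in cv2.minAreaRect(cv2.findNonZero(m))] if m.any() else '')
o=bot.get_obs();print(o['eef_pos'],o['tool_rot'],o['clock'],o['grip_width'])
E
```

```text
top {'vfov': 50.95766030695717, 'cx': 282.4266326100293, 'cy': 205.6529055261161, 'origin': array([0.33200629, 0.02044848, 1.12137164]), 'rotation': array([-0.04877148,  0.06241964,  0.70531173, -0.70445759])}
rack 0.95 [338.3 192.6  92.2  86.9] [[339.0, 188.9], [81.0, 84.5], 80.8]
board 0.9 [287.9 198.4  33.3  16.9] [[288.0, 197.5], [12.3, 32.6], 85.9]
board_handle 0.54 [290.4 198.2  30.9  14.8] [[286.5, 198.2], [10.2, 27.9], 80.5]
plate_1 0.65 [340.4 189.6  78.5  69.1] [[339.4, 186.6], [66.0, 67.2], 82.5]
glass 0.94 [157.  179.4  30.2  30.5] [[157.5, 178.5], [33.9, 24.0], 45.0]
glass 0.9 [339.3 185.   32.2  32.6] [[340.8, 187.2], [25.5, 33.2], 45.0]
mat 0.81 [232.3 219.2  78.1  50.1] [[231.4, 220.5], [49.2, 76.2], 88.3]
mat 0.59 [338.4 189.5  81.4  72.2] [[339.0, 187.0], [66.7, 67.1], 80.5]
peeler 0.87 [406.2 237.8  64.3   6.6] [[404.5, 236.0], [10.0, 65.0], 90.0]
side {'vfov': 50.63178148433635, 'cx': 272.6645963248319, 'cy': 216.11869903462505, 'origin': array([ 0.16603828, -0.75747574,  0.58377497]), 'rotation': array([ 0.48108301, -0.1064735 , -0.18500789,  0.8502909 ])}
rack 0
[... 241 characters left out ...]
9.5 266.  117.6  63.3] [[319.7, 260.4], [62.8, 96.8], 65.4]
plate_1 0.73 [316.6 286.8 112.7  48.5] [[315.4, 287.3], [111.2, 38.5], 8.0]
plate_1 0.61 [314.6 279.2 102.5  45.1] [[311.5, 282.8], [102.6, 34.4], 10.3]
glass 0.81 [315.3 242.8  33.   59.5] [[314.0, 243.0], [54.0, 32.0], 90.0]
glass 0.64 [244.8 173.4  20.9  37.9] [[245.5, 172.5], [37.0, 21.0], 90.0]
mat 0.84 [238.2 225.7  72.3  43.8] [[236.0, 224.8], [43.8, 63.7], 75.5]
mat 0.22 [313.8 270.4  89.   69.5] [[306.5, 276.3], [103.6, 37.0], 30.8]
peeler 0.96 [313.1 359.4  52.8  75.7] [[309.0, 356.5], [87.0, 16.0], 59.9]
[0.12360555 0.48447902 0.24234476] [1.24564077e-01 9.92211565e-01 2.47076192e-05 4.76446978e-06] 0.8 0.0857192108871046
```

View pics/top0.png

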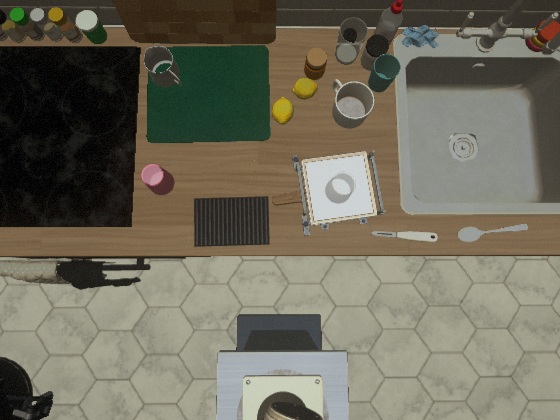

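View pics/side0.png

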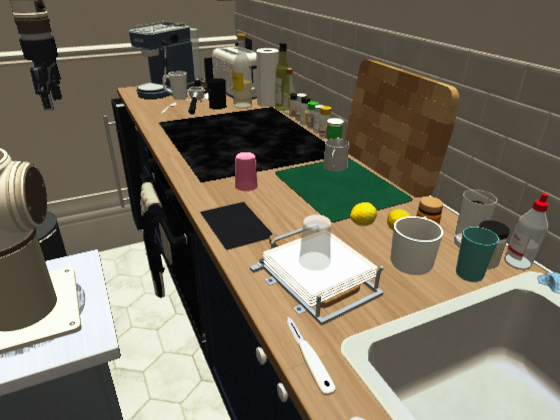

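```bash
sed -i 's/^from workcell/from scipy.spatial.transform import Rotation as Ro\nfrom workcell/; s/np.array(c\[.rotation.\])/Ro.from_quat(c["rotation"]).as_matrix()/' h.py
python3 - <<'E'
from h import *
im=cv2.imread('pics/top0.png')
cv2.imwrite('pics/c1.png',cv2.resize(im[145:250,190:390],None,fx=4,fy=4,interpolation=cv2.INTER_CUBIC))
im=cv2.imread('pics/side0.png')
cv2.imwrite('pics/c2.png',cv2.resize(im[190:330,195:395],None,fx=4,fy=4,interpolation=cv2.INTER_CUBIC))
c=bot.get_calibration('top');print(c.keys(),bot.tip_extent)
bot.camera('top')
for t,z in (('mat',.001),('board_handle',.018),('plate_4',.046),('glass',.14)):
    for k in bot.outline_of('top',t)[:2]:
        b=cv2.boxPoints(cv2.minAreaRect(cv2.findNonZero(k['region'].astype(np.uint8))))
        w=[ray('top',p,z)[:2] for p in b]
        print(t,np.round(np.mean(w,0),4).tolist(),np.round(w,3).tolist())
E
```

```text
dict_keys(['vfov', 'cx', 'cy', 'origin', 'rotation']) 0.011
mat [0.4696, 0.1306] [[0.53, 0.23], [0.536, 0.036], [0.409, 0.032], [0.404, 0.223]]
board_handle [0.5312, -0.0169] [[0.543, 0.029], [0.556, -0.058], [0.519, -0.063], [0.507, 0.024]]
plate_4 [0.5509, -0.1408] [[0.621, -0.044], [0.65, -0.213], [0.48, -0.235], [0.453, -0.07]]
plate_4 [0.5442, -0.1409] [[0.628, -0.025], [0.661, -0.232], [0.459, -0.254], [0.429, -0.053]]
glass [0.5304, -0.1317] [[0.525, -0.085], [0.578, -0.138], [0.536, -0.178], [0.484, -0.125]]
glass [0.5507, 0.2847] [[0.559, 0.334], [0.601, 0.295], [0.542, 0.235], [0.501, 0.274]]
```

View pics/c1.png

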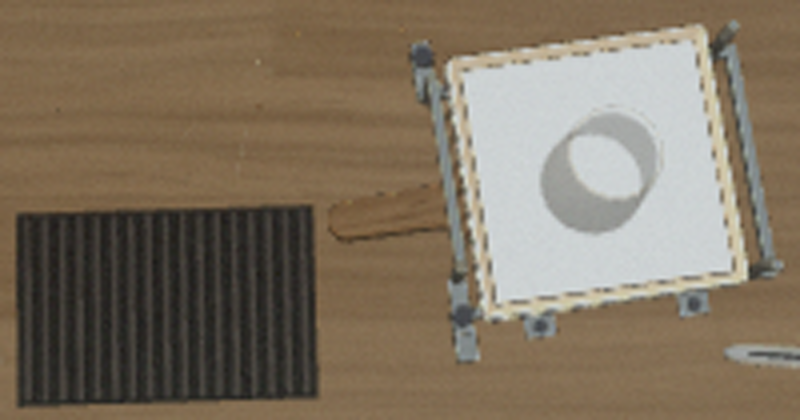

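View pics/c2.png

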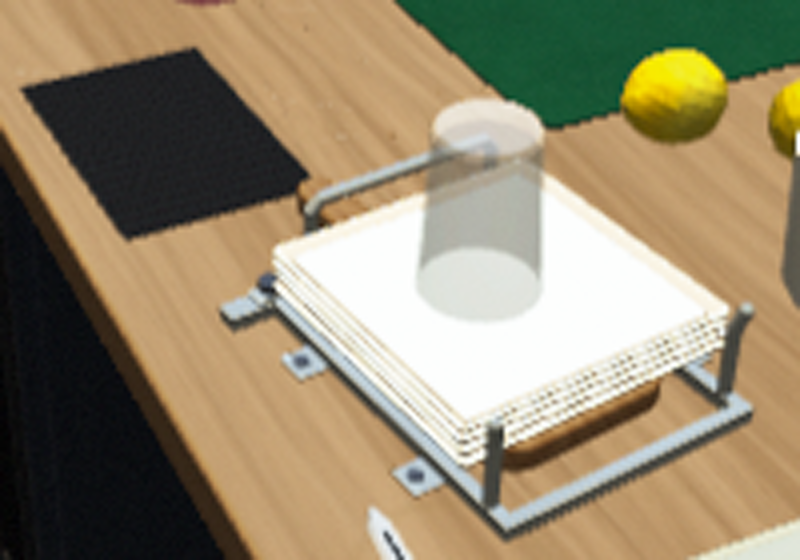

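```bash
python3 - <<'E'
from h import *
T=lambda p:(p[0]/4+190-.4,p[1]/4+145-.4)
S=lambda p:(p[0]/4+195-.4,p[1]/4+190-.4)
def show(n,f,pts,z):
    w=np.array([ray(n,f(p),z)[:2] for p in pts]);d=w[1]-w[0]
    print(n,z,np.round(w,4).tolist(),'mid',np.round(w.mean(0),4),'len',round(np.linalg.norm(d),4),'ang',round(np.degrees(np.arctan2(d[1],d[0])),2))
show('side',S,[(507,533),(750,407)],.0)
show('side',S,[(505,515),(748,398)],.01)
show('side',S,[(313,207),(490,147)],.062)
show('top',T,[(432,90),(460,278)],.062)
show('top',T,[(729,45),(768,270)],.010)
show('top',T,[(422,55),(463,315)],.010)
show('top',T,[(540,325),(693,303)],.0)
show('side',S,[(300,360),(416,475)],.0)
show('top',T,[(330,222),(444,206)],.018)
show('top',T,[(329,207),(441,185)],.018)
show('top',T,[(340,242),(449,229)],.018)
show('side',S,[(512,455),(657,390)],.018)
m=np.array([ray('top',T(p),.001)[:2] for p in [(17,213),(313,206),(317,397),(19,405)]])
print(m.round(4),m.mean(0)); d=m[0]-m[1]+m[3]-m[2]; print(np.degrees(np.arctan2(d[1],d[0])),np.linalg.norm(d)/2)
m=np.array([ray('side',S(p),.001)[:2] for p in [(22,88),(196,48),(308,178),(130,240)]])
print(m.round(4),m.mean(0))
E
```

```text
side 0.0 [[0.4965, -0.2547], [0.6507, -0.2291]] mid [ 0.5736 -0.2419] len 0.1563 ang 9.44
side 0.01 [[0.4957, -0.2531], [0.6456, -0.2322]] mid [ 0.5707 -0.2426] len 0.1514 ang 7.93
side 0.062 [[0.4879, -0.0608], [0.6011, -0.0478]] mid [ 0.5445 -0.0543] len 0.1139 ang 6.58
top 0.062 [[0.5966, -0.038], [0.4794, -0.0541]] mid [ 0.538  -0.0461] len 0.1183 ang -172.19
top 0.01 [[0.6402, -0.2352], [0.4918, -0.2551]] mid [ 0.566  -0.2452] len 0.1497 ang -172.36
top 0.01 [[0.6329, -0.0346], [0.4629, -0.0594]] mid [ 0.5479 -0.047 ] len 0.1718 ang -171.69
top 0.0 [[0.4576, -0.1095], [0.4718, -0.2083]] mid [ 0.4647 -0.1589] len 0.0999 ang -81.84
side 0.0 [[0.4615, -0.1027], [0.4764, -0.2036]] mid [ 0.4689 -0.1531] len 0.102 ang -81.62
top 0.018 [[0.5214, 0.025], [0.5318, -0.0475]] mid [ 0.5266 -0.0112] len 0.0733 ang -81.86
top 0.018 [[0.5311, 0.0257], [0.5454, -0.0457]] mid [ 0.5382 -0.01  ] len 0.0728 ang -78.67
top 0.018 [[0.5086, 0.0187], [0.5169, -0.0506]] mid [ 0.5128 -0.0159] len 0.0697 ang -83.09
side 0.018 [[0.5138, -0.2272], [0.602, -0.2162]] mid [ 0.5579 -0.2217] len 0.0889 ang 7.16
[[0.5301 0.2263]
 [0.5348 0.0361]
 [0.4117 0.0332]
 [0.4069 0.2215]] [0.47086339 0.12928345]
91.43910785672263 0.1892997295848025
[[0.4109 0.223 ]
 [0.5331 0.2262]
 [0.5356 0.0498]
 [0.4173 0.0332]] [0.47422957 0.13306283]
```

Request:
{"method": "drive_tool", "body": {
  "rows": [
    {"dx":-10.13,"dy":-7.33,"dz":2.2,"wz":13.4,"hand":55},
    {"dx":-10.13,"dy":-7.33,"dz":2.2,"wz":13.4,"hand":55},
    {"dx":-10.13,"dy":-7.33,"dz":2.2,"wz":13.4,"hand":55},
    {"dx":-10.13,"dy":-7.33,"dz":2.2,"wz":13.4,"hand":55},
    {"dx":-10.13,"dy":-7.33,"dz":2.2,"wz":13.4,"hand":55},
    {"dx":-10.13,"dy":-7.33,"dz":2.2,"wz":13.4,"hand":55},
    {"dx":-10.13,"dy":-7.33,"dz":2.2,"wz":13.4,"hand":55},
    {"dx":-10.13,"dy":-7.33,"dz":2.2,"wz":13.4,"hand":55},
    {"dx":-10.13,"dy":-7.33,"dz":2.2,"wz":13.4,"hand":55},
    {"dx":-10.13,"dy":-7.33,"dz":2.2,"wz":13.4,"hand":55},
    {"dx":-10.13,"dy":-7.33,"dz":2.2,"wz":13.4,"hand":55},
    {"dx":-10.13,"dy":-7.33,"dz":2.2,"wz":13.4,"hand":55},
    {"dx":-10.13,"dy":-7.33,"dz":2.2,"wz":13.4,"hand":55},
    {"dx":-10.13,"dy":-7.33,"dz":2.2,"wz":13.4,"hand":55},
    {"dx":-10.13,"dy":-7.33,"dz":2.2,"wz":13.4,"hand":55},
    {"dx":-10.13,"dy":-7.33,"dz":2.2,"wz":13.4,"hand":55}
  ]
}}

```text
invalid input at $.rows[0]: expected keys dx, dy, dz, wx, wy, wz, hand
```

Request:
{"method": "drive_tool", "body": {
  "rows": [
    {"dx":-10.13,"dy":-7.33,"dz":2.2,"wx":0,"wy":0,"wz":13.4,"hand":55},
    {"dx":-10.13,"dy":-7.33,"dz":2.2,"wx":0,"wy":0,"wz":13.4,"hand":55},
    {"dx":-10.13,"dy":-7.33,"dz":2.2,"wx":0,"wy":0,"wz":13.4,"hand":55},
    {"dx":-10.13,"dy":-7.33,"dz":2.2,"wx":0,"wy":0,"wz":13.4,"hand":55},
    {"dx":-10.13,"dy":-7.33,"dz":2.2,"wx":0,"wy":0,"wz":13.4,"hand":55},
    {"dx":-10.13,"dy":-7.33,"dz":2.2,"wx":0,"wy":0,"wz":13.4,"hand":55},
    {"dx":-10.13,"dy":-7.33,"dz":2.2,"wx":0,"wy":0,"wz":13.4,"hand":55},
    {"dx":-10.13,"dy":-7.33,"dz":2.2,"wx":0,"wy":0,"wz":13.4,"hand":55},
    {"dx":-10.13,"dy":-7.33,"dz":2.2,"wx":0,"wy":0,"wz":13.4,"hand":55},
    {"dx":-10.13,"dy":-7.33,"dz":2.2,"wx":0,"wy":0,"wz":13.4,"hand":55},
    {"dx":-10.13,"dy":-7.33,"dz":2.2,"wx":0,"wy":0,"wz":13.4,"hand":55},
    {"dx":-10.13,"dy":-7.33,"dz":2.2,"wx":0,"wy":0,"wz":13.4,"hand":55},
    {"dx":-10.13,"dy":-7.33,"dz":2.2,"wx":0,"wy":0,"wz":13.4,"hand":55},
    {"dx":-10.13,"dy":-7.33,"dz":2.2,"wx":0,"wy":0,"wz":13.4,"hand":55},
    {"dx":-10.13,"dy":-7.33,"dz":2.2,"wx":0,"wy":0,"wz":13.4,"hand":55},
    {"dx":-10.13,"dy":-7.33,"dz":2.2,"wx":0,"wy":0,"wz":13.4,"hand":55}
  ]
}}

```text
clock: 2.65
eef_pos: [0.5231, 0.0048, 0.1323]
tool_rot: [0.651, 0.759, -0.0, -0.0]
ft_force: [0.7, 0.6, 0.5]
grip_width: 0.0553
grasp_force: 0.0
```

Request:
{"method": "drive_tool", "body": {
  "rows": [
    {"dx":0,"dy":0,"dz":0.7,"wx":0,"wy":0,"wz":0,"hand":50},
    {"dx":0,"dy":0,"dz":1.4,"wx":0,"wy":0,"wz":0,"hand":50},
    {"dx":0,"dy":0,"dz":1.9,"wx":0,"wy":0,"wz":0,"hand":50},
    {"dx":0,"dy":0,"dz":2.2,"wx":0,"wy":0,"wz":0,"hand":50},
    {"dx":0,"dy":0,"dz":2.34,"wx":0,"wy":0,"wz":0,"hand":50},
    {"dx":0,"dy":0,"dz":2.34,"wx":0,"wy":0,"wz":0,"hand":50}
  ]
}}

```text
clock: 3.25
eef_pos: [0.5228, 0.0052, 0.015]
tool_rot: [0.651, 0.759, -0.0, -0.001]
ft_force: [0.2, 0.2, -0.0]
grip_width: 0.0502
grasp_force: 0.0
```

```bash
python3 - <<'E'
from h import *
im=cv2.cvtColor(save('side','s1.png'),cv2.COLOR_RGB2BGR)
a=cv2.resize(im[130:330,210:410],None,fx=2.9,fy=2.9,interpolation=cv2.INTER_CUBIC)
cv2.imwrite('pics/c3.png',a)
o=bot.get_obs();print(o['eef_pos'],o['ft_force'],o['ft_torque'])
E
```

```text
[0.52372261 0.00495207 0.01584134] [1.17889832 0.62151884 0.75906297] [-0.00616879 -0.01744886 -0.01602082]
```

View pics/c3.png

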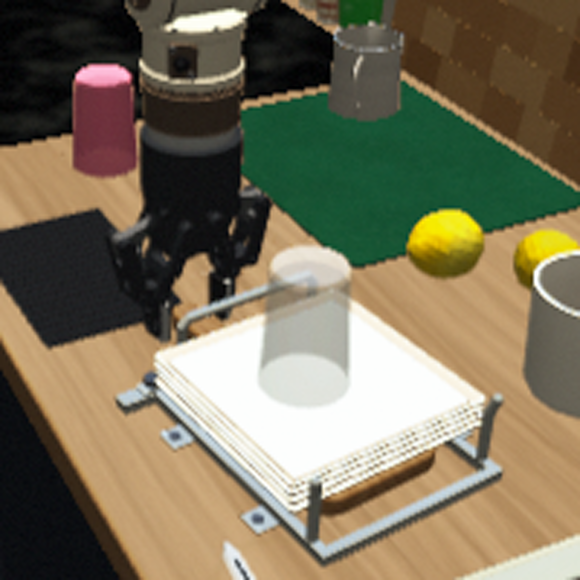

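The fingers stand on both sides of the handle (about pixels 160–220, 310), in front of the stirrup. Next I close them.

Request:
{"method": "drive_tool", "body": {
  "rows": [
    {"dx":0,"dy":0,"dz":0,"wx":0,"wy":0,"wz":0,"hand":0},
    {"dx":0,"dy":0,"dz":0,"wx":0,"wy":0,"wz":0,"hand":0},
    {"dx":0,"dy":0,"dz":0,"wx":0,"wy":0,"wz":0,"hand":0},
    {"dx":0,"dy":0,"dz":0,"wx":0,"wy":0,"wz":0,"hand":0},
    {"dx":0,"dy":0,"dz":0,"wx":0,"wy":0,"wz":0,"hand":0},
    {"dx":0,"dy":0,"dz":0,"wx":0,"wy":0,"wz":0,"hand":0}
  ]
}}

```text
clock: 3.9
eef_pos: [0.5251, 0.0044, 0.017]
tool_rot: [0.651, 0.759, 0.001, 0.001]
ft_force: [-1.2, 1.1, 6.1]
grip_width: 0.0228
grasp_force: 59.1
```

Request:
{"method": "drive_tool", "body": {
  "rows": [
    {"dx":0.04,"dy":0,"dz":-0.03,"wx":0,"wy":0,"wz":0,"hand":0},
    {"dx":0.1,"dy":0.02,"dz":-0.03,"wx":0,"wy":0,"wz":0,"hand":0},
    {"dx":0.16,"dy":0.04,"dz":-0.03,"wx":0,"wy":0,"wz":0,"hand":0},
    {"dx":0.22,"dy":0.06,"dz":-0.03,"wx":0,"wy":0,"wz":0,"hand":0},
    {"dx":0.28,"dy":0.08,"dz":-0.03,"wx":0,"wy":0,"wz":0,"hand":0},
    {"dx":0.34,"dy":0.1,"dz":-0.03,"wx":0,"wy":0,"wz":0,"hand":0},
    {"dx":0.4,"dy":0.12,"dz":-0.03,"wx":0,"wy":0,"wz":0,"hand":0},
    {"dx":0.46,"dy":0.12,"dz":-0.03,"wx":0,"wy":0,"wz":0,"hand":0},
    {"dx":0.52,"dy":0.12,"dz":-0.03,"wx":0,"wy":0,"wz":0,"hand":0},
    {"dx":0.58,"dy":0.12,"dz":-0.03,"wx":0,"wy":0,"wz":0,"hand":0}
  ]
}}

```text
clock: 4.9
eef_pos: [0.5258, 0.0287, 0.017]
tool_rot: [0.653, 0.757, -0.004, 0.004]
ft_force: [1.4, -14.2, -1.0]
grip_width: 0.0226
grasp_force: 58.9
```

```bash
python3 - <<'E'
from h import *
im=save('top','t1.png')
cv2.imwrite('pics/c4.png',cv2.resize(im[145:250,190:390,::-1],None,fx=4,fy=4,interpolation=cv2.INTER_CUBIC))
o=bot.get_obs();print(o['eef_pos'],o['ft_force'],o['ft_torque'],o['grip_width'])
E
```

```text
[0.52572973 0.02912105 0.01704895] [  0.61658288 -12.48067251  -0.93636187] [-2.76398164 -0.40691232 -0.25992745] 0.02261376532333304
```

View pics/c4.png

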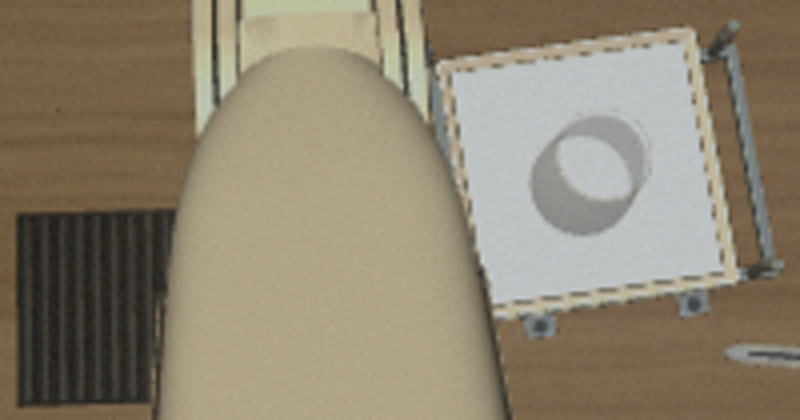

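Request:
{"method": "drive_tool", "body": {
  "rows": [
    {"dx":0.06,"dy":0,"dz":0,"wx":0,"wy":0,"wz":0,"hand":0},
    {"dx":0.12,"dy":0,"dz":0,"wx":0,"wy":0,"wz":0,"hand":0},
    {"dx":0.18,"dy":0,"dz":0,"wx":0,"wy":0,"wz":0,"hand":0},
    {"dx":0.24,"dy":0,"dz":0,"wx":0,"wy":0,"wz":0,"hand":0}
  ]
}}

```text
clock: 5.35
eef_pos: [0.5245, 0.0366, 0.017]
tool_rot: [0.654, 0.757, -0.007, 0.008]
ft_force: [3.5, -29.6, -2.4]
grip_width: 0.0226
grasp_force: 58.8
```

Request:
{"method": "drive_tool", "body": {
  "rows": [
    {"dx":0,"dy":0,"dz":0,"wx":0,"wy":0,"wz":0,"hand":0},
    {"dx":0,"dy":0,"dz":0,"wx":0,"wy":0,"wz":0,"hand":0}
  ]
}}

```text
clock: 5.55
eef_pos: [0.5245, 0.0366, 0.017]
tool_rot: [0.654, 0.756, -0.007, 0.007]
ft_force: [3.0, -25.0, -1.2]
grip_width: 0.0228
grasp_force: 59.0
```

```bash
python3 - <<'E'
from h import *
o=bot.get_obs();print(o['eef_pos'],o['ft_force'],o['ft_torque'],o['tool_rot'])
E
```

```text
[0.52449977 0.03662484 0.01700828] [  2.97379196 -24.95599443  -1.24064322] [-5.10256902 -0.76074314  0.12684419] [ 0.65393584  0.75648928 -0.00650801  0.00703729]
```

Request:
{"method": "drive_tool", "body": {
  "rows": [
    {"dx":-0.12,"dy":0,"dz":0,"wx":0,"wy":0,"wz":0,"hand":0},
    {"dx":-0.12,"dy":0.04,"dz":0,"wx":0,"wy":0,"wz":0,"hand":0},
    {"dx":-0.1,"dy":0.08,"dz":0,"wx":0,"wy":0,"wz":0,"hand":0},
    {"dx":-0.08,"dy":0.12,"dz":0,"wx":0,"wy":0,"wz":0,"hand":0},
    {"dx":-0.06,"dy":0.12,"dz":0,"wx":0,"wy":0,"wz":0,"hand":0}
  ]
}}

```text
clock: 6.05
eef_pos: [0.5276, 0.0374, 0.017]
tool_rot: [0.654, 0.757, -0.006, 0.003]
ft_force: [-4.9, -17.5, 5.3]
grip_width: 0.0229
grasp_force: 59.7
```

```bash
cat > f.py <<'E'
from h import *
o=bot.get_obs();F=np.array(o['ft_force']);p=o['eef_pos'];x=np.array([np.cos(np.radians(98.8)),np.sin(np.radians(98.8))]);y=np.array([x[1],-x[0]])
d=np.array(p[:2])-[.5251,.0044]
print('draw %.4f lat %.4f Fx %.1f Fy %.1f tz %.2f z %.4f yaw %.2f t %.2f'%(d@x,d@y,F[:2]@x,F[:2]@y,o['ft_torque'][2],p[2],2*np.degrees(np.arctan2(o['tool_rot'][1],o['tool_rot'][0])),o['clock']), 'w',o['grip_width'])
E
python3 f.py
```

```text
draw 0.0322 lat 0.0076 Fx -16.5 Fy -7.5 tz -0.35 z 0.0170 yaw 98.38 t 6.05 w 0.022914025131111872
```

Request:
{"method": "drive_tool", "body": {
  "rows": [
    {"dx":0.06,"dy":0,"dz":0,"wx":0,"wy":0,"wz":0,"hand":0},
    {"dx":0.12,"dy":0,"dz":0,"wx":0,"wy":0,"wz":0,"hand":0},
    {"dx":0.16,"dy":0,"dz":0,"wx":0,"wy":0,"wz":0,"hand":0},
    {"dx":0.16,"dy":0,"dz":0,"wx":0,"wy":0,"wz":0,"hand":0}
  ]
}}

```text
clock: 6.45
eef_pos: [0.5297, 0.0445, 0.017]
tool_rot: [0.654, 0.757, -0.005, 0.006]
ft_force: [2.3, -18.4, -2.4]
grip_width: 0.0232
grasp_force: 58.7
```

```bash
python3 f.py
```

```text
draw 0.0390 lat 0.0107 Fx -18.5 Fy -0.5 tz -0.07 z 0.0170 yaw 98.37 t 6.45 w 0.023229777560457004
```

Request:
{"method": "drive_tool", "body": {
  "rows": [
    {"dx":0.04,"dy":0.03,"dz":0,"wx":0,"wy":0,"wz":0,"hand":0},
    {"dx":0.08,"dy":0.06,"dz":0,"wx":0,"wy":0,"wz":0,"hand":0},
    {"dx":0.12,"dy":0.08,"dz":0,"wx":0,"wy":0,"wz":0,"hand":0},
    {"dx":0.12,"dy":0.08,"dz":0,"wx":0,"wy":0,"wz":0,"hand":0}
  ]
}}

```text
clock: 6.85
eef_pos: [0.5318, 0.0525, 0.017]
tool_rot: [0.654, 0.757, -0.004, 0.004]
ft_force: [0.5, -14.4, 1.5]
grip_width: 0.0232
grasp_force: 59.3
```

```bash
python3 f.py
```

```text
draw 0.0465 lat 0.0140 Fx -14.3 Fy -1.7 tz -0.39 z 0.0170 yaw 98.38 t 6.85 w 0.023161355425452328
```

Request:
{"method": "drive_tool", "body": {
  "rows": [
    {"dx":0.06,"dy":0,"dz":0,"wx":0,"wy":0,"wz":0,"hand":0},
    {"dx":0.12,"dy":0,"dz":0,"wx":0,"wy":0,"wz":0,"hand":0},
    {"dx":0.16,"dy":0,"dz":0,"wx":0,"wy":0,"wz":0,"hand":0},
    {"dx":0.16,"dy":0,"dz":0,"wx":0,"wy":0,"wz":0,"hand":0}
  ]
}}

```text
clock: 7.25
eef_pos: [0.5307, 0.0608, 0.017]
tool_rot: [0.653, 0.757, -0.004, 0.004]
ft_force: [0.6, -14.6, -0.0]
grip_width: 0.0229
grasp_force: 59.2
```

```bash
python3 f.py
```

```text
draw 0.0548 lat 0.0142 Fx -14.5 Fy -1.6 tz -0.23 z 0.0170 yaw 98.42 t 7.25 w 0.022862066497068467
```

Request:
{"method": "drive_tool", "body": {
  "rows": [
    {"dx":0.06,"dy":0,"dz":0,"wx":0,"wy":0,"wz":0,"hand":0},
    {"dx":0.12,"dy":0,"dz":0,"wx":0,"wy":0,"wz":0,"hand":0},
    {"dx":0.18,"dy":0,"dz":0,"wx":0,"wy":0,"wz":0,"hand":0},
    {"dx":0.24,"dy":0,"dz":0,"wx":0,"wy":0,"wz":0,"hand":0},
    {"dx":0.3,"dy":0,"dz":0,"wx":0,"wy":0,"wz":0,"hand":0}
  ]
}}

```text
clock: 7.75
eef_pos: [0.5288, 0.0753, 0.017]
tool_rot: [0.653, 0.757, -0.004, 0.004]
ft_force: [1.5, -15.7, -0.3]
grip_width: 0.023
grasp_force: 59.0
```

```bash
python3 f.py
```

```text
draw 0.0695 lat 0.0145 Fx -15.8 Fy -0.9 tz -0.16 z 0.0170 yaw 98.42 t 7.75 w 0.022955426235395635
```

Request:
{"method": "drive_tool", "body": {
  "rows": [
    {"dx":0.06,"dy":0,"dz":0,"wx":0,"wy":0,"wz":0,"hand":0},
    {"dx":0.12,"dy":0.01,"dz":0,"wx":0,"wy":0,"wz":0,"hand":0},
    {"dx":0.18,"dy":0.01,"dz":0,"wx":0,"wy":0,"wz":0,"hand":0},
    {"dx":0.24,"dy":0.01,"dz":0,"wx":0,"wy":0,"wz":0,"hand":0},
    {"dx":0.3,"dy":0.01,"dz":0,"wx":0,"wy":0,"wz":0,"hand":0},
    {"dx":0.36,"dy":0.01,"dz":0,"wx":0,"wy":0,"wz":0,"hand":0},
    {"dx":0.42,"dy":0.01,"dz":0,"wx":0,"wy":0,"wz":0,"hand":0}
  ]
}}

```text
clock: 8.45
eef_pos: [0.5264, 0.095, 0.017]
tool_rot: [0.653, 0.757, -0.005, 0.005]
ft_force: [2.3, -18.8, 1.2]
grip_width: 0.0226
grasp_force: 59.0
```

```bash
python3 f.py
```

```text
draw 0.0893 lat 0.0151 Fx -19.0 Fy -0.6 tz -0.01 z 0.0170 yaw 98.39 t 8.45 w 0.02260376945918866
```

Request:
{"method": "drive_tool", "body": {
  "rows": [
    {"dx":0,"dy":0.03,"dz":0,"wx":0,"wy":0,"wz":0,"hand":0},
    {"dx":0.06,"dy":0.04,"dz":0,"wx":0,"wy":0,"wz":0,"hand":0},
    {"dx":0.12,"dy":0.04,"dz":0,"wx":0,"wy":0,"wz":0,"hand":0},
    {"dx":0.18,"dy":0.04,"dz":0,"wx":0,"wy":0,"wz":0,"hand":0}
  ]
}}

```text
clock: 8.85
eef_pos: [0.5268, 0.1031, 0.017]
tool_rot: [0.654, 0.756, -0.006, 0.006]
ft_force: [1.3, -21.0, 2.0]
grip_width: 0.023
grasp_force: 59.1
```

```bash
python3 f.py
```

```text
draw 0.0972 lat 0.0167 Fx -21.0 Fy -1.9 tz -0.18 z 0.0170 yaw 98.31 t 8.85 w 0.02298888473411353
```

Request:
{"method": "drive_tool", "body": {
  "rows": [
    {"dx":0.06,"dy":0,"dz":0,"wx":0,"wy":0,"wz":0,"hand":0},
    {"dx":0.12,"dy":0,"dz":0,"wx":0,"wy":0,"wz":0,"hand":0},
    {"dx":0.18,"dy":0,"dz":0,"wx":0,"wy":0,"wz":0,"hand":0},
    {"dx":0.24,"dy":0,"dz":0,"wx":0,"wy":0,"wz":0,"hand":0}
  ]
}}

```text
clock: 9.25
eef_pos: [0.5253, 0.1136, 0.017]
tool_rot: [0.654, 0.756, -0.006, 0.007]
ft_force: [2.9, -24.6, 2.1]
grip_width: 0.0227
grasp_force: 59.0
```

```bash
python3 f.py; python3 -c "
from h import *
im=save('side','s2.png')
cv2.imwrite('pics/c5.png',cv2.resize(im[150:330,190:410,::-1],None,fx=3.5,fy=3.3,interpolation=cv2.INTER_CUBIC))"
```

```text
draw 0.1079 lat 0.0169 Fx -24.8 Fy -0.9 tz -0.13 z 0.0170 yaw 98.28 t 9.25 w 0.02265580949331381
```

View pics/c5.png

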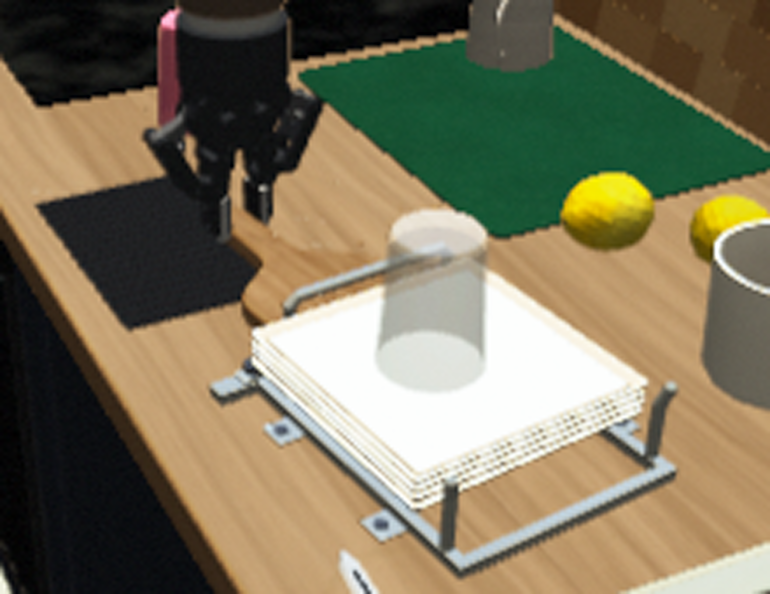

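The stack is upright against the stirrup with the glass still centred (about 435, 300), and the shoulders are out. I continue the draw.

Request:
{"method": "drive_tool", "body": {
  "rows": [
    {"dx":0.06,"dy":0,"dz":0,"wx":0,"wy":0,"wz":0,"hand":0},
    {"dx":0.12,"dy":0,"dz":0,"wx":0,"wy":0,"wz":0,"hand":0},
    {"dx":0.18,"dy":0,"dz":0,"wx":0,"wy":0,"wz":0,"hand":0},
    {"dx":0.24,"dy":0,"dz":0,"wx":0,"wy":0,"wz":0,"hand":0}
  ]
}}

```text
clock: 9.7
eef_pos: [0.5225, 0.1324, 0.017]
tool_rot: [0.653, 0.758, -0.001, 0.001]
ft_force: [0.2, -4.9, 1.5]
grip_width: 0.0229
grasp_force: 59.4
```

```bash
python3 f.py
```

```text
draw 0.1269 lat 0.0170 Fx -4.9 Fy -0.5 tz -0.23 z 0.0170 yaw 98.53 t 9.70 w 0.02290100355127614
```

Request:
{"method": "drive_tool", "body": {
  "rows": [
    {"dx":0.06,"dy":0,"dz":0,"wx":0,"wy":0,"wz":0,"hand":0},
    {"dx":0.12,"dy":0,"dz":0,"wx":0,"wy":0,"wz":0,"hand":0},
    {"dx":0.18,"dy":0,"dz":0,"wx":0,"wy":0,"wz":0,"hand":0},
    {"dx":0.24,"dy":0,"dz":0,"wx":0,"wy":0,"wz":0,"hand":0},
    {"dx":0.3,"dy":0,"dz":0,"wx":0,"wy":0,"wz":0,"hand":0},
    {"dx":0.36,"dy":0,"dz":0,"wx":0,"wy":0,"wz":0,"hand":0},
    {"dx":0.42,"dy":0,"dz":0,"wx":0,"wy":0,"wz":0,"hand":0}
  ]
}}

```text
clock: 10.4
eef_pos: [0.5193, 0.1535, 0.017]
tool_rot: [0.652, 0.758, -0.001, 0.001]
ft_force: [-0.3, -6.1, 1.3]
grip_width: 0.023
grasp_force: 59.4
```

```bash
python3 f.py
```

```text
draw 0.1483 lat 0.0171 Fx -6.0 Fy -1.3 tz -0.23 z 0.0170 yaw 98.56 t 10.40 w 0.022980055859782016
```

Request:
{"method": "drive_tool", "body": {
  "rows": [
    {"dx":0.06,"dy":0,"dz":0,"wx":0,"wy":0,"wz":0,"hand":0},
    {"dx":0.12,"dy":0,"dz":0,"wx":0,"wy":0,"wz":0,"hand":0},
    {"dx":0.18,"dy":0,"dz":0,"wx":0,"wy":0,"wz":0,"hand":0},
    {"dx":0.24,"dy":0,"dz":0,"wx":0,"wy":0,"wz":0,"hand":0},
    {"dx":0.3,"dy":0,"dz":0,"wx":0,"wy":0,"wz":0,"hand":0},
    {"dx":0.36,"dy":0,"dz":0,"wx":0,"wy":0,"wz":0,"hand":0},
    {"dx":0.42,"dy":0,"dz":0,"wx":0,"wy":0,"wz":0,"hand":0},
    {"dx":0.48,"dy":0,"dz":0,"wx":0,"wy":0,"wz":0,"hand":0}
  ]
}}

```text
clock: 11.2
eef_pos: [0.516, 0.1794, 0.017]
tool_rot: [0.651, 0.759, 0.0, 0.0]
ft_force: [0.7, -3.4, 2.5]
grip_width: 0.023
grasp_force: 59.5
```

```bash
python3 f.py
```

```text
draw 0.1743 lat 0.0177 Fx -3.4 Fy 0.2 tz 0.02 z 0.0170 yaw 98.70 t 11.20 w 0.02302925892898045
```

Request:
{"method": "drive_tool", "body": {
  "rows": [
    {"dx":0.08,"dy":0,"dz":0,"wx":0,"wy":0,"wz":0,"hand":0},
    {"dx":0.16,"dy":0,"dz":0,"wx":0,"wy":0,"wz":0,"hand":0},
    {"dx":0.24,"dy":0,"dz":0,"wx":0,"wy":0,"wz":0,"hand":0},
    {"dx":0.32,"dy":0,"dz":0,"wx":0,"wy":0,"wz":0,"hand":0},
    {"dx":0.4,"dy":0,"dz":0,"wx":0,"wy":0,"wz":0,"hand":0},
    {"dx":0.48,"dy":0,"dz":0,"wx":0,"wy":0,"wz":0,"hand":0}
  ]
}}

```text
clock: 11.8
eef_pos: [0.5122, 0.2028, 0.017]
tool_rot: [0.652, 0.759, -0.0, 0.0]
ft_force: [0.7, -4.8, 4.3]
grip_width: 0.0232
grasp_force: 59.7
```

```bash
python3 f.py; python3 - <<'E'
from h import *
a=save('side','s3.png'); g=bot.outline_of('side','glass')
for k in g: print('side glass',k['score'],k['extent'])
b=save('top','t3.png'); g=bot.outline_of('top','glass')
for k in g: print('top glass',k['score'],k['extent'])
A=cv2.resize(a[140:330,190:400,::-1],(600,543),interpolation=cv2.INTER_CUBIC)
cv2.imwrite('pics/c6.png',A)
c,f,o,R=K('side')
# pink glass in side: initial extent bottom
e=[244.8,173.4,20.9,37.9]; print('pink side bottom',ray('side',(e[0],e[1]+e[3]/2-3),0), ray('side',(e[0],e[1]-e[3]/2+3),.094))
for p in [(.5,.285)]: pass
im=cv2.imread('pics/top0.png'); h=cv2.cvtColor(im,cv2.COLOR_BGR2HSV)
m=((h[...,0]>160)&(h[...,1]>70)&(h[...,2]>100)).astype(np.uint8);m[:, :100]=0;m[:,200:]=0;m[:150]=0;m[205:]=0
ys,xs=np.nonzero(m);print('pink top',xs.min(),xs.max(),ys.min(),ys.max())
print(ray('top',((xs.min()+xs.max())/2,(ys.min()+ys.max())/2),.06))
for z in(0,.094):
    for p in((.55,.29),):print(proj('top',(*p,z)),proj('side',(*p,z)))
E
```

```text
draw 0.1981 lat 0.0177 Fx -4.9 Fy -0.0 tz -0.14 z 0.0170 yaw 98.68 t 11.80 w 0.02318279056066803
side glass 0.88 [313.6, 244.0, 34.7, 59.6]
side glass 0.54 [246.7, 176.2, 15.3, 30.5]
top glass 0.74 [338.1, 186.6, 32.9, 32.4]
pink side bottom [0.56304256 0.29317635 0.        ] [0.56886514 0.30044289 0.094     ]
pink top 141 163 164 185
[0.57773901 0.31938267 0.06      ]
[169.34447456 190.29785627] [240.91306517 190.70403841]
[160.04518539 182.70821872] [239.74527879 160.00089189]
```

View pics/c6.png

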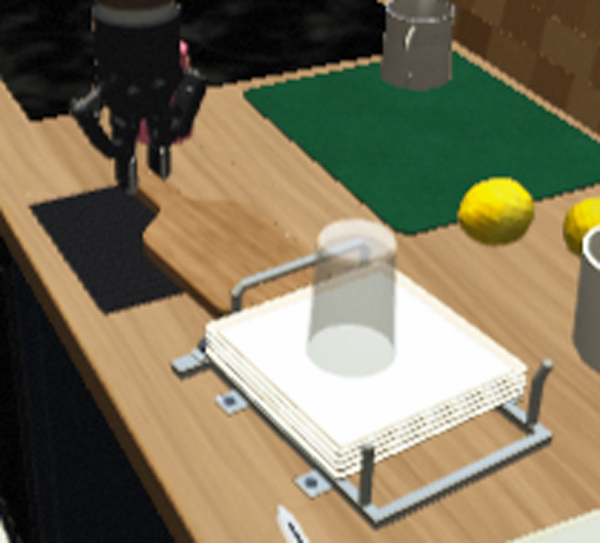

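Request:
{"method": "drive_tool", "body": {
  "rows": [
    {"dx":0.1,"dy":0,"dz":-0.02,"wx":0,"wy":0,"wz":0,"hand":0},
    {"dx":0.2,"dy":0,"dz":-0.02,"wx":0,"wy":0,"wz":0,"hand":0},
    {"dx":0.3,"dy":0,"dz":-0.02,"wx":0,"wy":0,"wz":0,"hand":0},
    {"dx":0.4,"dy":0,"dz":-0.02,"wx":0,"wy":0,"wz":0,"hand":0},
    {"dx":0.5,"dy":-0.03,"dz":-0.02,"wx":0,"wy":0,"wz":0,"hand":0},
    {"dx":0.6,"dy":-0.08,"dz":-0.02,"wx":0,"wy":0,"wz":0.1,"hand":0},
    {"dx":0.7,"dy":-0.14,"dz":-0.02,"wx":0,"wy":0,"wz":0.2,"hand":0},
    {"dx":0.8,"dy":-0.2,"dz":-0.02,"wx":0,"wy":0,"wz":0.35,"hand":0},
    {"dx":0.9,"dy":-0.26,"dz":-0.02,"wx":0,"wy":0,"wz":0.5,"hand":0},
    {"dx":1.0,"dy":-0.32,"dz":-0.02,"wx":0,"wy":0,"wz":0.65,"hand":0},
    {"dx":1.1,"dy":-0.38,"dz":-0.02,"wx":0,"wy":0,"wz":0.8,"hand":0},
    {"dx":1.2,"dy":-0.44,"dz":-0.02,"wx":0,"wy":0,"wz":0.95,"hand":0},
    {"dx":1.3,"dy":-0.5,"dz":-0.02,"wx":0,"wy":0,"wz":1.1,"hand":0},
    {"dx":1.4,"dy":-0.56,"dz":-0.02,"wx":0,"wy":0,"wz":1.25,"hand":0},
    {"dx":1.48,"dy":-0.61,"dz":-0.02,"wx":0,"wy":0,"wz":1.4,"hand":0},
    {"dx":1.53,"dy":-0.64,"dz":-0.02,"wx":0,"wy":0,"wz":1.46,"hand":0},
    {"dx":1.53,"dy":-0.64,"dz":-0.02,"wx":0,"wy":0,"wz":1.46,"hand":0}
  ]
}}

```text
clock: 13.7
eef_pos: [0.4685, 0.2741, 0.0178]
tool_rot: [0.698, 0.716, 0.0, -0.0]
ft_force: [0.3, 2.3, -0.8]
grip_width: 0.0231
grasp_force: 59.2
```

```bash
python3 f.py; python3 - <<'E'
from h import *
a=save('side','s4.png'); b=save('top','t4.png')
A=cv2.resize(a[130:290,170:360,::-1],None,fx=3.4,fy=3.4,interpolation=cv2.INTER_CUBIC)[:, :]
B=cv2.resize(b[190:260,180:320,::-1],None,fx=4.6,fy=4.6,interpolation=cv2.INTER_CUBIC)
cv2.imwrite('pics/c7.png',A); cv2.imwrite('pics/c8.png',B)
E
```

```text
draw 0.2752 lat -0.0147 Fx 2.2 Fy 0.7 tz 0.09 z 0.0178 yaw 91.41 t 13.70 w 0.02306130727550569
```

View pics/c7.png

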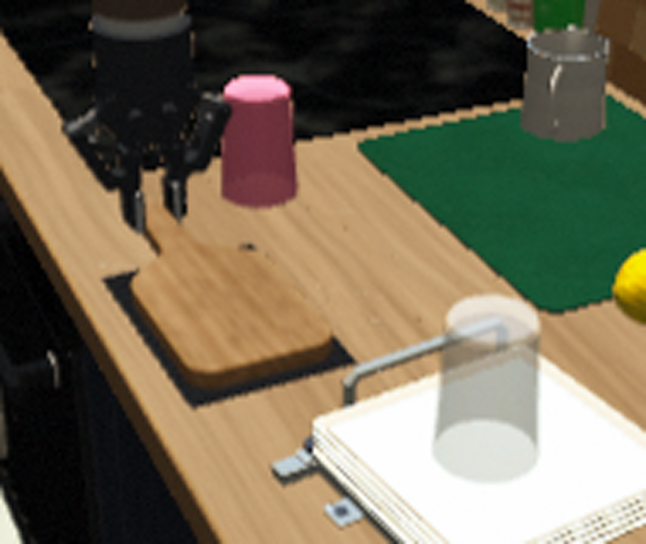

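```bash
python3 - <<'E'
from h import *
S=lambda p:(p[0]/3.4+170-.35,p[1]/3.4+130-.35)
M=[ray('side',S(p),.001)[:2] for p in [(107,277),(195,406),(355,362)]]
print('mat corners L,near,R',np.round(M,4).tolist())
for n,p,z in [('tail top edge L',(205,372),.019),('tail top R',(325,340),.019),('tail bot mid',(272,372),.001),('left bottom edge',(165,345),.001),('left top edge far',(135,300),.019),('left top near',(180,360),.019),('right top near',(325,320),.019),('right top far',(265,268),.019)]:
    print(n,np.round(ray('side',S(p),z)[:2],4))
# expected
m=np.array([.4725,.131]);t=np.radians(1.4);u=np.array([np.cos(t),np.sin(t)]);v=np.array([-u[1],u[0]])
import itertools
for (w,h,z) in ((.062,.095,.001),(.055,.0875,.019)):
    for a,b in ((-1,1),(-1,-1),(1,-1)):
        q=proj('side',(*(m+a*w*u+b*h*v),z)); print(w,a,b,np.round((q-[170,130]+.35)*3.4))
E
```

```text
mat corners L,near,R [[0.414, 0.2243], [0.4178, 0.0353], [0.5373, 0.0394]]
tail top edge L [0.4294 0.0453]
tail top R [0.5185 0.0484]
tail bot mid [0.4799 0.0518]
left bottom edge [0.4236 0.1149]
left top edge far [0.4152 0.1539]
left top near [0.4189 0.066 ]
right top near [0.5291 0.0723]
right top far [0.5179 0.1581]
0.062 -1 1 [100. 278.]
0.062 -1 -1 [188. 408.]
0.062 1 -1 [355. 364.]
0.055 -1 1 [110. 260.]
0.055 -1 -1 [193. 378.]
0.055 1 -1 [342. 339.]
```

View pics/c8.png

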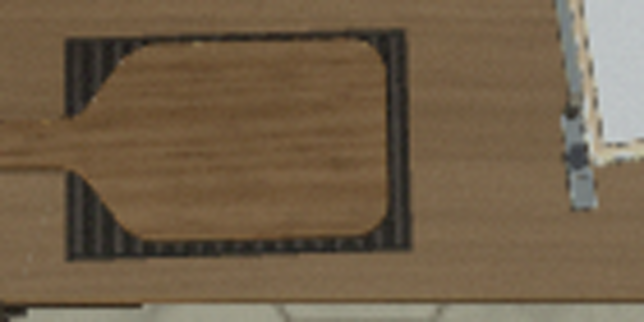

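```bash
cat > m.py <<'E'
from h import *
import sys
im=cv2.cvtColor(cv2.imread(sys.argv[1]),cv2.COLOR_BGR2GRAY).astype(float)
U=8
def cross(prof,th=62):
    s=prof<th; i=np.nonzero(np.diff(s.astype(int)))[0]
    return [k+(th-prof[k])/(prof[k+1]-prof[k]) for k in i]
m=np.array([.4725,.131])
T=[];B=[]
for c in range(216,256,2):
    x=cross(im[190:252,c-1:c+2].mean(1))
    if len(x)==4: T.append((c,x[0]+190,x[1]+190,x[2]+190,x[3]+190))
T=np.array(T);print(len(T))
R=[]
for r in range(205,236,2):
    x=cross(im[r-1:r+2,245:285].mean(0))
    if len(x)==2:R.append((r,x[0]+245,x[1]+245))
R=np.array(R);print(len(R))
w=lambda c,r,z:ray('top',(c,r),z)[:2]
L={k:np.array([w(t[0],t[j],z) for t in T]) for k,j,z in(('mat+x',1,.001),('brd+x',2,.019),('brd-x',3,.019),('mat-x',4,.001))}
L['brd-y']=np.array([w(t[1],t[0],.019) for t in R]);L['mat-y']=np.array([w(t[2],t[0],.001) for t in R])
for k,q in L.items():
    d=np.polyfit(q[:,1],q[:,0],1) if 'x' in k else np.polyfit(q[:,0],q[:,1],1)
    print(k,'slope deg %.2f at %.4f'%(np.degrees(np.arctan(d[0])),np.polyval(d,.131 if 'x' in k else .4725)), q.std(0).round(4))
E
python3 m.py pics/t4.png
```

```text
20
6
mat+x slope deg -1.50 at 0.5322 [0.0008 0.0297]
brd+x slope deg -1.15 at 0.5255 [0.0007 0.0292]
brd-x slope deg -1.43 at 0.4158 [0.0008 0.0287]
mat-x slope deg -1.84 at 0.4090 [0.001  0.0292]
brd-y slope deg 0.75 at 0.0465 [0.0087 0.0001]
mat-y slope deg 2.80 at 0.0342 [0.0089 0.0005]
```

Request:
{"method": "drive_tool", "body": {
  "rows": [
    {"dx":-0.03,"dy":0,"dz":0,"wx":0,"wy":0,"wz":-0.03,"hand":0},
    {"dx":-0.06,"dy":0,"dz":0,"wx":0,"wy":0,"wz":-0.05,"hand":0},
    {"dx":-0.08,"dy":0,"dz":0,"wx":0,"wy":0,"wz":-0.05,"hand":0},
    {"dx":-0.08,"dy":0,"dz":0,"wx":0,"wy":0,"wz":-0.05,"hand":0}
  ]
}}

```text
clock: 14.2
eef_pos: [0.4691, 0.2691, 0.0178]
tool_rot: [0.697, 0.717, -0.0, 0.0]
ft_force: [-0.0, -0.0, -1.0]
grip_width: 0.0226
grasp_force: 59.1
```

```bash
python3 f.py; python3 -c "
from h import *
save('top','t5.png')"; python3 m.py pics/t5.png; python3 -c "
from h import *
print(bot.get_obs()['eef_pos'])
im=cv2.imread('pics/t5.png');print(im[220,250:280].mean(1).round())
print(cv2.imread('pics/t5.png')[230,250:280].mean(1).round())"
```

```text
draw 0.2701 lat -0.0149 Fx -0.0 Fy -0.0 tz 0.06 z 0.0178 yaw 91.61 t 14.20 w 0.02256607682613989
20
16
mat+x slope deg -1.47 at 0.5323 [0.0008 0.0297]
brd+x slope deg -2.10 at 0.5261 [0.0012 0.0292]
brd-x slope deg -1.97 at 0.4163 [0.001  0.0287]
mat-x slope deg -1.80 at 0.4090 [0.0009 0.0292]
brd-y slope deg 1.31 at 0.0408 [0.0234 0.0006]
mat-y slope deg 1.25 at 0.0350 [0.0238 0.0006]
[0.46908871 0.26907319 0.0177568 ]
[88. 88. 90. 87. 88. 89. 89. 89. 91. 88. 88. 88. 92. 89. 89. 82. 54. 36.
 45. 92. 93. 92. 93. 93. 94. 92. 95. 94. 95. 93.]
[ 81.  82.  82.  80.  84.  83.  83.  83.  87.  85.  83.  85.  85.  84.
  81.  79.  61.  42.  45.  83. 100.  98.  99. 100.  98.  98.  98.  98.
  98.  97.]
```

Request:
{"method": "drive_tool", "body": {
  "rows": [
    {"dx":0.02,"dy":0,"dz":0,"wx":0,"wy":0,"wz":0.04,"hand":0},
    {"dx":0.035,"dy":0,"dz":0,"wx":0,"wy":0,"wz":0.05,"hand":0},
    {"dx":0.035,"dy":0,"dz":0,"wx":0,"wy":0,"wz":0.05,"hand":0}
  ]
}}

```text
clock: 14.55
eef_pos: [0.469, 0.271, 0.0177]
tool_rot: [0.699, 0.716, -0.0, 0.0]
ft_force: [1.1, -1.5, -0.9]
grip_width: 0.0228
grasp_force: 59.1
```

```bash
python3 f.py; python3 -c "
from h import *
save('top','t6.png')"; python3 m.py pics/t6.png
```

```text
draw 0.2720 lat -0.0146 Fx -1.7 Fy 0.9 tz 0.04 z 0.0177 yaw 91.38 t 14.55 w 0.022780661320393324
20
14
mat+x slope deg -1.53 at 0.5322 [0.0008 0.0297]
brd+x slope deg -1.18 at 0.5257 [0.0007 0.0292]
brd-x slope deg -1.46 at 0.4159 [0.0008 0.0287]
mat-x slope deg -1.83 at 0.4090 [0.001  0.0292]
brd-y slope deg 4.01 at 0.0415 [0.0227 0.0017]
mat-y slope deg 1.27 at 0.0350 [0.023  0.0006]
```

Request:
{"method": "drive_tool", "body": {
  "rows": [
    {"dx":0,"dy":0,"dz":0,"wx":0,"wy":0,"wz":0,"hand":45},
    {"dx":0,"dy":0,"dz":0,"wx":0,"wy":0,"wz":0,"hand":45},
    {"dx":0,"dy":0,"dz":0,"wx":0,"wy":0,"wz":0,"hand":45},
    {"dx":0,"dy":0,"dz":0,"wx":0,"wy":0,"wz":0,"hand":45},
    {"dx":0,"dy":0,"dz":-0.3,"wx":0,"wy":0,"wz":0,"hand":45},
    {"dx":0,"dy":0,"dz":-0.8,"wx":0,"wy":0,"wz":0,"hand":45},
    {"dx":0,"dy":0,"dz":-1.4,"wx":0,"wy":0,"wz":0,"hand":45},
    {"dx":0,"dy":0,"dz":-2,"wx":0,"wy":0,"wz":0,"hand":45},
    {"dx":0,"dy":0,"dz":-3,"wx":0,"wy":0,"wz":0,"hand":45},
    {"dx":0,"dy":0,"dz":-3,"wx":0,"wy":0,"wz":0,"hand":45}
  ]
}}

```text
clock: 15.6
eef_pos: [0.4729, 0.2735, 0.1751]
tool_rot: [0.698, 0.716, 0.007, 0.002]
ft_force: [0.2, -0.3, 0.8]
grip_width: 0.0448
grasp_force: 0.0
```

```bash
python3 f.py; python3 -c "
from h import *
b=save('top','t7.png');a=save('side','s7.png')
A=cv2.resize(a[130:330,190:400,::-1],None,fx=1.9,fy=2,interpolation=cv2.INTER_CUBIC)
B=cv2.resize(b[150:250,185:390,::-1],(399,195),interpolation=cv2.INTER_CUBIC)
cv2.imwrite('pics/c9.png',np.vstack([A,B]))"; python3 m.py pics/t7.png
```

```text
draw 0.2739 lat -0.0104 Fx -0.3 Fy 0.1 tz 0.03 z 0.1751 yaw 91.39 t 15.60 w 0.044797600298227554
20
14
mat+x slope deg -1.53 at 0.5322 [0.0008 0.0297]
brd+x slope deg -1.19 at 0.5255 [0.0007 0.0292]
brd-x slope deg -1.42 at 0.4158 [0.0008 0.0287]
mat-x slope deg -1.85 at 0.4090 [0.001  0.0292]
brd-y slope deg 3.82 at 0.0415 [0.0227 0.0016]
mat-y slope deg 1.20 at 0.0350 [0.023  0.0005]
```

View pics/c9.png

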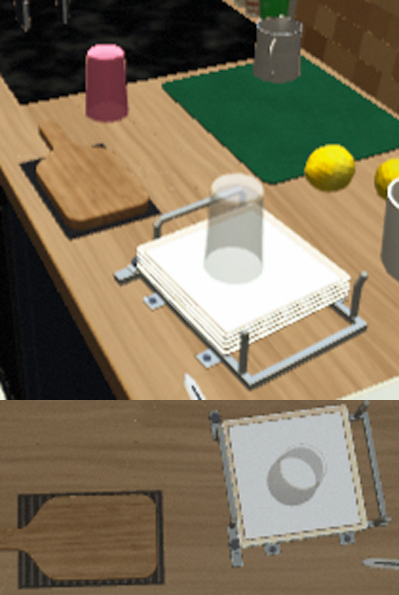

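The board lies squarely on the mat (blade about 90, 535 in the lower inset). The stack and glass sit upright in the rack (about 240, 280), and the gripper is clear.

```bash
python3 -c "
from workcell import bot
print(bot.job_done())"
```

```text
the job is handed in; nothing more can be done
None
```

I drew the board out between the stirrup legs and laid it flat on the mat, blade centred to about 1 mm and square to about 0.4°; the plates and glass settled upright in the rack, and I handed the job in at about 16 s of the 72 s.

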